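Charge the mixing-ball dispenser and hold its boom at the mark

ROBOT

A 7-joint arm with a two-finger parallel gripper is mounted at the origin on the work surface. World frame = base frame: x ahead of the robot, y to its left, z up, the work surface at z = 0. Lengths are in m, angles in degrees, forces in N, time in s.
With the tool pointing down it reaches from about 0.425 to 0.975 m from the base axis. Payload 16.7 kg.
Tool frame: the origin (TCP) lies midway between the tips of the shut fingers; the grasp point (between the pads) lies 19 mm behind it; z points along the fingers, y is the line along which they close (so a half turn about z gives the same grasp; the last joint's range is limited). The gripper opens to 85 mm and grips with 20 to 120 N. Pads are 22 mm wide; open, the fingers measure 114 mm over their backs; the gripper's body (76 mm by 85 mm) begins 54 mm behind the grasp point. The pads swing forward as they close: fully open they stand 13 mm farther back than shut.
Start: joints at [59.788, 24.414, 4.234, 92.017, -1.954, 63.644, -3.845], TCP at [0.249, -0.627, 0.21] pointing down, gripper open.
Joint ranges: [-163.25, 163.25], [-28.42, 122.38], [-70.27, 78.77], [12.13, 141.07], [-58.53, 238.53], [9.26, 117.41], [-156.51, 156.51]. Speed limits (degrees/s): [108.29, 108.29, 136.94, 136.94, 172.46, 172.46, 172.46].

INTERFACE

Orientations are given as [roll, pitch, yaw] about the fixed x, y, z axes, in that order (R = Rz(yaw) Ry(pitch) Rx(roll)).
In Python, from cell import env gives the robot as it stands.
- The arm moves only by the shell command python3 -m jog 'ROWS' [OPENING] [FORCE]. ROWS is JSON, a list of rows, each a list of 2 entries, a list of its own where there are three numbers: the shift along the tool's x, y, z in m, then the turn, a rotation vector about the tool's x, y, z in rad. In form: [[[tx, ty, tz], [rx, ry, rz]], ...]. A call has 1 to 5 rows; each row is the pose to reach, as a shift and turn from the pose commanded when the call began, along the tool's axes at that moment; what a row does not reach only later rows make up. A row lasts 1/12 s, in which the tool goes at most 41.7 mm and 7.16 degrees, less where a joint would pass 70% of its speed; a pose out of reach is approached as far as the arm can. A call with a gripper value outside its range is refused whole. OPENING is the opening, from 0 (shut) to 1 (fully open), set as the call begins (- or left out, the last holds). The fingers move at their own pace and stop on an object; FORCE is the grip in N (left out, the last holds). Time passes only in rows, so rows that repeat a pose let the fingers close. It gives the time, the measured TCP pose, the force, the opening and the grip force at its end, in the units of the state.
- env.get_state(): the state, without advancing time (a new reading comes with each control period).
- env.camera(name): name is "scene" or "side" or "wrist"; returns (picture, depth): 384x512x3 uint8, red, green, blue; 384x512 float32, m along the optical axis (not along the pixel's ray), 0 where there is no reading.
- env.camera_params(name): a dict with "camera_matrix" (3x3 intrinsics, pixels), "R" (3x3) and "t" (3): a world point X has camera coordinates R X + t. Camera axes: x right, y down, z forward; pixel columns grow to the right and rows downward; lengths in m; the calibration is good to about 2 mm. A picture is of the moment at which its call begins: read the wrist's pose just before it. camera_params takes no time and is no camera call; for the wrist camera it gives the pose at the moment of the call.
- env.sign_off(): hands the job in; it is judged then, once.
The state is a dict: "time": time; "joint_pos": joint angles; "joint_velocities": joint speeds; "joint_efforts": joint torques, N m; "eef_pos": TCP position; "tool_rot": TCP orientation; "contact_force": force on the tool from outside, world axes, zero at the start; "torque": the same for the moment, N m; "width": finger opening in m; "finger_force": force on a finger pad.
Only numpy, scipy, OpenCV 4.12 (cv2) and the standard library are available. Lean on these libraries where they do the work, as an engineer would, in place of code of your own. Each camera call takes 0.05 s, during which the arm holds its last target. There are 200 camera calls.

TASK

Pick up the cup and pour all six steel balls from it into the dispenser's hopper tray, then stand the empty cup upright on the table and let go of it. Then squeeze the lock button on the head of the telescoping boom, draw the boom out until its index strip is level with the marker clip on the scale, and hold it there against its spring with the button pressed: finish while still gripping it. Leave the other things where they stand.

Things in the scene. Friction and masses are not known exactly. Their poses are not given: they have to be found in the camera images.
- dispenser: the mixing-ball dispenser, bolted down. Origin on the table under the boom's head when fully in; +y (level) is the way the boom draws out, z up. White housing 110 x 100 mm, 130 mm high, at y -165 to -65 mm; a steel sleeve 28 mm thick, axis 100 mm high at x 0, runs on to y -30 mm and the boom comes out of it. A low scale plate, 12 mm high, lies at x 55 to 110, y -60 to 195 mm
- hopper_in (a point): centre of the inner floor of the dispenser's open square hopper tray, 44 mm above the table, at x -50, y -240 mm of the dispenser; axes as the dispenser's. 122 x 122 mm inside, walls 4 mm, rim 90 mm above the table (46 mm above this point)
- boom_grip (a point): grip point in the boom's black head, 100 mm above the table; axes as the dispenser's. Head 30 (x) x 38 (y) mm, 78 to 122 mm above the table. On its -x side the steel lock button, a plate 28 mm wide, 32 high, stands 9 mm out. Pinch from above along x, a finger on the button, the other on the +x face: 39 mm, 32 mm pressed; 30 N grip is plenty. Free room below, save a thin strip on its middle line
- catch (a joint): travel of the lock button into the head, m: 0 out (boom locked in its home position), 0.007 fully pressed; it lets go above about 0.004. A spring pushes it out, 2 N at first, 5.5 N at the end. Squeezing the head across it keeps it pressed
- boom (a joint): how far the boom is drawn out, m: 0 fully in (start), 0.18 at most. A spring draws it back in, about 3 N at 0 and 7 N at 0.15; it runs back if it is let go
- boom_index (a point): end of the boom's thin steel index strip (4 mm wide), 20 mm above the table, 75 mm to the +x side of the head's middle, over the scale plate; it moves with the head; axes as the dispenser's. The plate's ticks begin under it when the boom is fully in and are 10 mm apart, every fifth longer
- clip: small dark steel marker clip fixed on the scale plate, 80 to 150 mm out along the scale: a block 16 x 8 mm, 14 mm high, with a 2 mm wide point towards the index. Origin at its underside on its middle line, which is the mark; axes as the dispenser's: the index is at the mark when both have the same y along the dispenser. It does not block the boom
- cup: the straight-sided, open white plastic cup without handle, 60 mm across, 75 mm high, wall 3 mm, floor 4 mm, 60 g plus the balls; it holds the six balls at the start. Origin at the centre of its underside, z up out of its mouth
- cup_rim (a point): centre of the cup's mouth, 75 mm above its underside
- ball0_center (a point): centre of one of the six steel mixing balls, 16 mm across, 17 g, in the cup at the start
- ball1_center (a point): centre of one of the six steel mixing balls, 16 mm across, 17 g, in the cup at the start
- ball2_center (a point): centre of one of the six steel mixing balls, 16 mm across, 17 g, in the cup at the start
- ball3_center (a point): centre of one of the six steel mixing balls, 16 mm across, 17 g, in the cup at the start
- ball4_center (a point): centre of one of the six steel mixing balls, 16 mm across, 17 g, in the cup at the start
- ball5_center (a point): centre of one of the six steel mixing balls, 16 mm across, 17 g, in the cup at the start
- tube_rack: bystander: white rack of capped tubes, 100 x 200 mm, 90 mm high; origin under its centre
- flask: bystander: tall yellow-green drinking bottle, 74 mm across, 220 mm high; origin under its centre
- jar: bystander: jar with an orange cap, 70 mm across, 75 mm high; origin under its centre
- carton: bystander: white paper carton 70 x 100 mm, 85 mm high; origin under its centre
- marker: bystander: black marker pen 120 mm long (x), 13 mm thick, lying on the table; origin under its centre
- beaker: bystander: empty clear beaker, 68 mm across, 60 mm high; origin under its centre

How it is judged (in metres and radians):
On the way, in this order (a step that is already met when the one before it is completed fails the run):
1. all six balls lie in the hopper tray, poured from the cup held in the fingers above the table (x of ball0_center in the frame of hopper_in between -0.061 and 0.061 m and y of ball0_center in the frame of hopper_in between -0.061 and 0.061 m and z of ball0_center in the frame of hopper_in between 0 and 0.046 m and x of ball1_center in the frame of hopper_in between -0.061 and 0.061 m and y of ball1_center in the frame of hopper_in between -0.061 and 0.061 m and z of ball1_center in the frame of hopper_in between 0 and 0.046 m and x of ball2_center in the frame of hopper_in between -0.061 and 0.061 m and y of ball2_center in the frame of hopper_in between -0.061 and 0.061 m and z of ball2_center in the frame of hopper_in between 0 and 0.046 m and x of ball3_center in the frame of hopper_in between -0.061 and 0.061 m and y of ball3_center in the frame of hopper_in between -0.061 and 0.061 m and z of ball3_center in the frame of hopper_in between 0 and 0.046 m and x of ball4_center in the frame of hopper_in between -0.061 and 0.061 m and y of ball4_center in the frame of hopper_in between -0.061 and 0.061 m and z of ball4_center in the frame of hopper_in between 0 and 0.046 m and x of ball5_center in the frame of hopper_in between -0.061 and 0.061 m and y of ball5_center in the frame of hopper_in between -0.061 and 0.061 m and z of ball5_center in the frame of hopper_in between 0 and 0.046 m and height (world z) of cup above 0.03 m and contact force between the fingers and cup above 1 N), for 0.2 s.
2. the cup stands upright on the table, let go (height (world z) of cup between -0.005 and 0.008 m and angle between cup's own z axis and vertical below 0.15 rad and contact force between the fingers and cup below 0.1 N), for 0.2 s.
3. the fingers press the lock button while the boom is still nearly fully in (value of joint catch above 0.004 m and value of joint boom below 0.02 m and contact force between the fingers and catch above 1 N), for 0.04 s.
At the end, for the whole second after the job is handed in: All six balls are in the hopper tray, below its rim; the cup stands upright on the table (within 0.15 rad), not touched by the fingers; the boom's index is within 5 mm of the clip's middle along the scale and still, held by the fingers (over 2 N) with the lock button pressed in by more than 4 mm (all of step 2 and x of ball0_center in the frame of hopper_in between -0.061 and 0.061 m and y of ball0_center in the frame of hopper_in between -0.061 and 0.061 m and z of ball0_center in the frame of hopper_in between 0 and 0.046 m and x of ball1_center in the frame of hopper_in between -0.061 and 0.061 m and y of ball1_center in the frame of hopper_in between -0.061 and 0.061 m and z of ball1_center in the frame of hopper_in between 0 and 0.046 m and x of ball2_center in the frame of hopper_in between -0.061 and 0.061 m and y of ball2_center in the frame of hopper_in between -0.061 and 0.061 m and z of ball2_center in the frame of hopper_in between 0 and 0.046 m and x of ball3_center in the frame of hopper_in between -0.061 and 0.061 m and y of ball3_center in the frame of hopper_in between -0.061 and 0.061 m and z of ball3_center in the frame of hopper_in between 0 and 0.046 m and x of ball4_center in the frame of hopper_in between -0.061 and 0.061 m and y of ball4_center in the frame of hopper_in between -0.061 and 0.061 m and z of ball4_center in the frame of hopper_in between 0 and 0.046 m and x of ball5_center in the frame of hopper_in between -0.061 and 0.061 m and y of ball5_center in the frame of hopper_in between -0.061 and 0.061 m and z of ball5_center in the frame of hopper_in between 0 and 0.046 m and y of boom_index in the frame of clip between -0.005 and 0.005 m and velocity of joint boom between -0.01 and 0.01 m/s and value of joint catch above 0.004 m and contact force between the fingers and boom above 2 N); the arm keeps its last pose, push and grip.
It fails at once if one of the other things is moved by more than 30 mm (distance of any of tube_rack, flask, jar, carton, marker, beaker from where it was at the start of the episode above 0.03 m).
It also fails if it takes over 64 s, if anything falls off the work surface, if the arm or the gripper's body presses on something with over 40 N, if the wrist force passes 120 N, or if a joint passes its speed limit or range.

## Working session

There is one attempt and no reset: what is moved stays moved. The work goes in short steps, Python scripts to look and compute and a shell command to move; the robot and the scene stay as the last step left them, time stands still between calls to the robot, and variables do not carry over. Pictures are saved under pics/ and viewed, at most 13 in all, crops included, and the job is handed in when it is done.

```bash
ls; mkdir -p pics
cat > h.py <<'E'
import numpy as np, cv2
from cell import env
from scipy.spatial.transform import Rotation as Rot
def cloud(n):
    im,d=env.camera(n); p=env.camera_params(n)
    K=np.array(p["camera_matrix"]);R=np.array(p["R"]);t=np.array(p["t"])
    v,u=np.mgrid[:384,:512]
    c=np.stack([(u-K[0,2])/K[0,0]*d,(v-K[1,2])/K[1,1]*d,d],-1)
    return im,d,(c-t)@R
E
python3 - <<'E'
from h import *
for n in ["scene","side"]:
    im,d,P=cloud(n); np.savez(n,im=im,d=d,P=P)
    cv2.imwrite(f"pics/{n}0.png",cv2.resize(im[:,:,::-1],(800,600),interpolation=cv2.INTER_CUBIC))
    p=env.camera_params(n);print(n,-np.array(p["R"]).T@p["t"])
s=env.get_state();print(s)
E
```

```text
pics
scene [ 1.3636664  -0.13481866  0.80735213]
side [0.51113686 0.85523061 0.67723242]
{'time': 0.1, 'joint_pos': array([59.78814532, 24.4464293 ,  4.23032434, 92.0499543 , -1.95645009,
       63.64340865, -3.84466231]), 'joint_velocities': array([ 0.14404487, -0.11619585, -0.01075245, -0.15533841, -0.01126425,
        0.00471988,  0.01822238]), 'joint_efforts': array([ 9.44478612e-03, -9.51526308e+01,  3.77158999e+00, -4.64402676e+01,
        1.94883824e-02,  6.58090677e-03, -4.40455813e-05]), 'eef_pos': array([ 0.24883666, -0.62701889,  0.20896519]), 'tool_rot': array([-1.79932298e+02,  1.93295093e-03,  2.16440083e+01]), 'contact_force': array([ 0.30060123, -0.01068443, -0.6317886 ]), 'torque': array([-0.01578697,  0.00126793,  0.04412528]), 'finger_force': 0.0, 'width': 0.08570444370556704}
```

View pics/scene0.png

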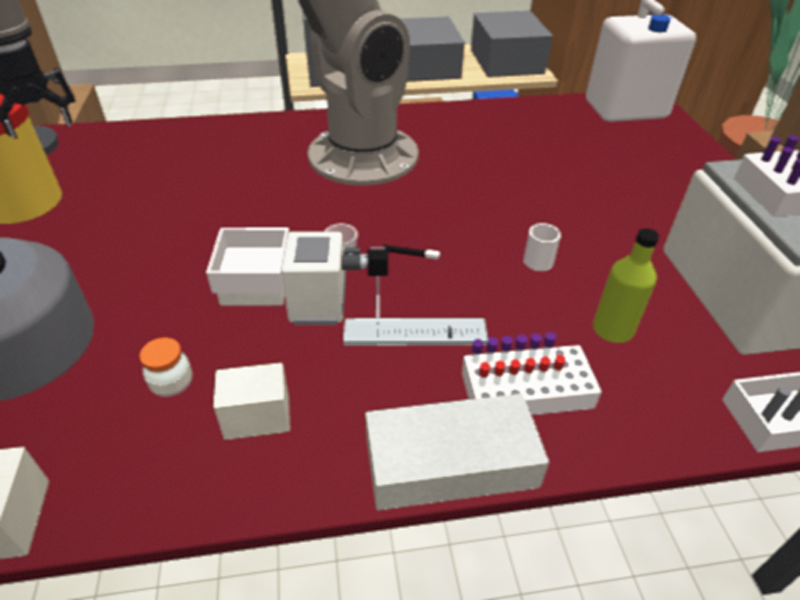

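View pics/side0.png

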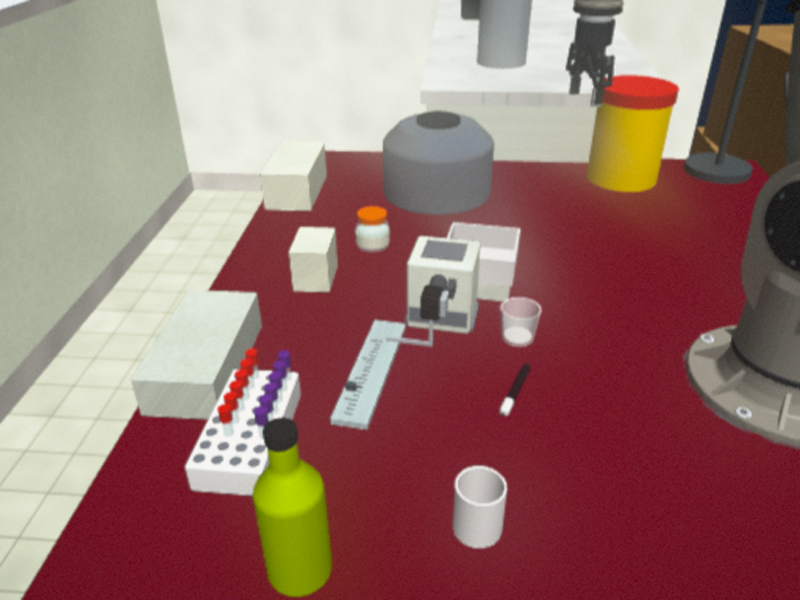

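The scene view shows the cup at (543,245), the dispenser's housing at (315,275) with the tray at (250,262), and the boom head at (378,262). The plate runs from 345 to 487 in u, with the clip at (450,332). The side view shows the cup at (480,505), clip at (351,386), beaker at (520,322) and marker at (515,390).

```bash
cat > m.py <<'E'
from h import *
from scipy.optimize import least_squares
def rect(a):
    r=cv2.minAreaRect((a*1000).astype(np.float32)); return np.round(r[0],1),np.round(r[1],1),round(r[2],2)
S=.64
for n,cupw,plw,hw,tw,bk in [("scene",(520,220,565,275),(340,312,492,350),(280,228,348,275),(205,225,292,275),(322,220,360,255)),
               ("side",(450,460,510,550),(328,315,408,430),(405,232,482,275),(445,220,522,260),(495,295,545,350))]:
    f=np.load(n+".npz");P=f["P"];im=f["im"].astype(int)
    def win(w): return P[int(w[1]*S):int(w[3]*S),int(w[0]*S):int(w[2]*S)].reshape(-1,3), im[int(w[1]*S):int(w[3]*S),int(w[0]*S):int(w[2]*S)].reshape(-1,3)
    def circ(w,zlo,zhi,r):
        q,_=win(w); q=q[(q[:,2]>zlo)&(q[:,2]<zhi)]
        c=np.median(q[:,:2],0)
        s=least_squares(lambda p:np.hypot(q[:,0]-p[0],q[:,1]-p[1])-r,c,loss="soft_l1",f_scale=.002)
        return np.round(s.x,4),len(q),np.round(np.sqrt(np.mean(s.fun**2)),4)
    print(n,"cup",circ(cupw,.067,.080,.0285)); print(" beaker",circ(bk,.05,.064,.033))
    q,c=win(plw); m=(q[:,2]>.005)&(q[:,2]<.017)&(c[:,1]>90); print(" plate",rect(q[m][:,:2]),np.median(q[m],0).round(4))
    m=(q[:,2]>.005)&(q[:,2]<.035)&(c.max(1)<90); print(" dark",np.median(q[m],0).round(4),m.sum(), )
    q,c=win(hw); m=(q[:,2]>.122)&(q[:,2]<.138); print(" housing",rect(q[m][:,:2]),np.median(q[m],0).round(4))
    q,c=win(tw); m=(q[:,2]>.083)&(q[:,2]<.096); print(" tray",rect(q[m][:,:2]))
E
python3 m.py
python3 - <<'E'
import numpy as np,cv2
a=np.load("scene.npz")["im"];b=np.load("side.npz")["im"]
A=cv2.resize(a[195:225,215:315,::-1],(800,240),interpolation=cv2.INTER_CUBIC)
B=cv2.resize(b[160:275,205:300,::-1],(290,350),interpolation=cv2.INTER_CUBIC)
C=np.zeros((590,800,3),np.uint8);C[:240]=A;C[240:,:290]=B
D=cv2.resize(a[145:195,200:290,::-1],(500,278),interpolation=cv2.INTER_CUBIC);C[240:518,300:]=D
cv2.imwrite("pics/crop.png",C)
E
```

```text
scene cup (array([0.4696, 0.3097]), 113, np.float64(0.0017))
 beaker (array([ 0.4   , -0.0919]), 100, np.float64(0.0022))
 plate (array([634.2,  17.2]), array([266.5,  69.8]), 79.07) [0.636  0.0174 0.0119]
 dark [0.6639 0.0809 0.0211] 4
 housing (array([ 529.6, -147.2]), array([ 99.6, 110. ]), 82.85) [ 0.5392 -0.1476  0.1308]
 tray (array([ 460.6, -264.4]), array([131.4, 135. ]), 82.73)
side cup (array([0.4689, 0.3111]), 306, np.float64(0.0011))
 beaker (array([ 0.3974, -0.0886]), 211, np.float64(0.0024))
 plate (array([625.3,  10. ]), array([285.4,  67.6]), 82.0) [0.6336 0.0433 0.0116]
 dark [0.6559 0.0837 0.0224] 16
 housing (array([ 526.2, -144.7]), array([100.7, 110.5]), 81.58) [ 0.5251 -0.1327  0.1302]
 tray (array([ 459.5, -267.6]), array([132.4, 130. ]), 82.08)
```

View pics/crop.png

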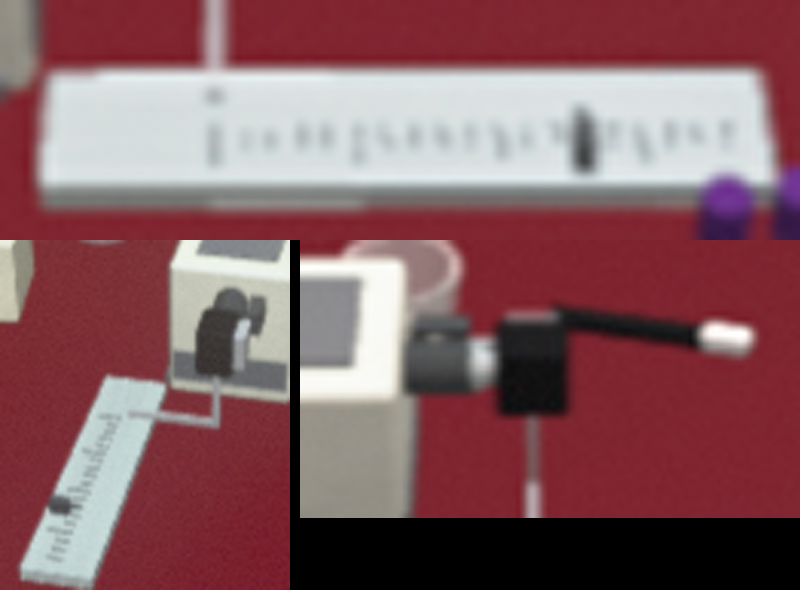

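```bash
cat > g.py <<'E'
import sys
from h import *
def tool(az,dn,s,roll=0):
    "tool z at azimuth az, dn deg below horizontal; tool x = s*up before roll about tool z"
    a,b=np.radians([az,dn]); t=np.array([np.cos(a)*np.cos(b),np.sin(a)*np.cos(b),-np.sin(b)])
    x=s*(np.array([np.cos(a)*np.sin(b),np.sin(a)*np.sin(b),np.cos(b)]))
    return np.stack([x,np.cross(t,x),t],1)@Rot.from_euler("z",roll,degrees=True).as_matrix()
def go(p,M):
    s=env.get_state(); C=Rot.from_euler("xyz",s["tool_rot"],degrees=True).as_matrix()
    d=C.T@(np.array(p)-s["eef_pos"]); r=Rot.from_matrix(C.T@M).as_rotvec()
    print("t",round(s["time"],2),"pos",s["eef_pos"].round(3),"J",s["joint_pos"].round(0),"F",s["contact_force"].round(1),"w",round(s["width"],4))
    print("shift",d.round(3).tolist(),"turn",r.round(3).tolist(),"rows",round(np.linalg.norm(d)/.0417,1),round(np.degrees(np.linalg.norm(r))/7.16,1))
E
python3 -m jog '[[[0,0,-0.1],[0,0.3,0]],[[0,0,-0.1],[0,0.3,0]],[[0,0,-0.1],[0,0.3,0]]]' 1
python3 - <<'E'
from g import *
s=env.get_state();print(s["joint_pos"].round(1),s["eef_pos"],s["tool_rot"])
E
```

```text
time: 0.35
eef_pos: [0.2467, -0.6298, 0.315]
tool_rot: [179.6, -17.5, 21.6]
contact_force: [-1.7, -0.7, 1.1]
width: 0.0853
finger_force: 0.0
[ 71.5  21.9   1.3  84.5 -18.6  75.3   9.2] [ 0.24673438 -0.62980654  0.3150094 ] [179.6340473  -17.52692419  21.58648826]
```

Run:
```python
from g import *
go([.5,-.42,.35],tool(-132,65,-1)); go([.66,.0,.35],tool(-95,45,-1))
```

```text
t 0.35 pos [ 0.247 -0.63   0.315] J [ 71.  22.   1.  85. -19.  75.   9.] F [-1.7 -0.7  1.1] w 0.0853
shift [0.309, -0.102, 0.06] turn [-0.025, -0.727, -0.473] rows 7.9 6.9
t 0.35 pos [ 0.247 -0.63   0.315] J [ 71.  22.   1.  85. -19.  75.   9.] F [-1.7 -0.7  1.1] w 0.0853
shift [0.598, -0.435, 0.149] turn [-0.27, -0.97, -1.128] rows 18.1 12.1
```

```bash
python3 -m jog '[[[0.15,-0.1,0.03],[0,-0.3,0]],[[0.15,-0.1,0.03],[0,-0.3,0]],[[0.15,-0.1,0.03],[0,-0.3,0]],[[0.15,-0.1,0.03],[0,-0.3,0]],[[0.15,-0.1,0.03],[0,-0.3,0]]]' | head -1
python3 -m jog '[[[0.15,-0.12,0],[0,0,0]],[[0.15,-0.12,0],[0,0,0]],[[0.15,-0.12,0],[0,0,0]],[[0.15,-0.12,0],[0,0,0]],[[0.15,-0.12,0],[0,0,0]]]' | head -2
python3 - <<'E'
from g import *
go([.66,.0,.35],tool(-95,60,-1))
go([.66,.1,.35],tool(-80,50,-1))
E
```

```text
time: 0.77
time: 1.18
eef_pos: [0.4505, -0.3072, 0.3253]
t 1.18 pos [ 0.451 -0.307  0.325] J [ 36.   8.  -9. 100.   1.  73. -42.] F [ 0.5 -0.6  0.8] w 0.0859
shift [0.309, -0.207, -0.024] turn [-0.289, -0.47, -1.076] rows 8.9 9.7
t 1.18 pos [ 0.451 -0.307  0.325] J [ 36.   8.  -9. 100.   1.  73. -42.] F [ 0.5 -0.6  0.8] w 0.0859
shift [0.346, -0.3, -0.024] turn [-0.475, -0.586, -1.305] rows 11.0 12.1
```

```bash
python3 -m jog '[[[0.35,-0.3,-0.02],[-0.47,-0.58,-1.3]],[[0.35,-0.3,-0.02],[-0.47,-0.58,-1.3]],[[0.35,-0.3,-0.02],[-0.47,-0.58,-1.3]],[[0.35,-0.3,-0.02],[-0.47,-0.58,-1.3]],[[0.35,-0.3,-0.02],[-0.47,-0.58,-1.3]]]' | head -2
python3 - <<'E'
from g import *
go([.60,.25,.33],tool(-70,40,-1))
E
```

```text
time: 1.6
eef_pos: [0.5463, -0.1254, 0.3349]
t 1.6 pos [ 0.546 -0.125  0.335] J [ 15.  12. -23.  96.  21.  80. -50.] F [ 1.3 -1.4 -0.1] w 0.0853
shift [0.318, -0.175, -0.111] turn [-0.443, -0.479, -0.884] rows 9.1 8.8
```

```bash
python3 -m jog '[[[0.32,-0.17,-0.11],[-0.44,-0.48,-0.88]],[[0.32,-0.17,-0.11],[-0.44,-0.48,-0.88]],[[0.32,-0.17,-0.11],[-0.44,-0.48,-0.88]],[[0.32,-0.17,-0.11],[-0.44,-0.48,-0.88]],[[0.32,-0.17,-0.11],[-0.44,-0.48,-0.88]]]' | head -2
python3 - <<'E'
from g import *
go([.5,.38,.28],tool(-62,25,-1))
E
```

```text
time: 2.02
eef_pos: [0.5793, 0.0806, 0.3321]
t 2.02 pos [0.579 0.081 0.332] J [ -9.  21. -33.  93.  41.  94. -54.] F [ 1.7 -0.3  0.9] w 0.0855
shift [0.26, -0.103, -0.143] turn [-0.352, -0.449, -0.443] rows 7.5 5.8
```

```bash
python3 -m jog '[[[0.26,-0.1,-0.14],[-0.35,-0.45,-0.44]],[[0.26,-0.1,-0.14],[-0.35,-0.45,-0.44]],[[0.26,-0.1,-0.14],[-0.35,-0.45,-0.44]],[[0.26,-0.1,-0.14],[-0.35,-0.45,-0.44]],[[0.26,-0.1,-0.14],[-0.35,-0.45,-0.44]]]' | head -2
python3 - <<'E'
from g import *
P=np.load("scene.npz")["P"];print("flask",P[195,396],P[155,413])
c=np.array([.469,.3105,.045]);M=tool(-60,20,-1);t=M[:,2]
go(c-.10*t+[0,0,.1],M)
go(c-.10*t,M)
E
```

```text
time: 2.43
eef_pos: [0.5283, 0.2797, 0.2957]
flask [0.69800813 0.36238007 0.08972492] [0.68888445 0.37467017 0.21706861]
t 2.43 pos [0.528 0.28  0.296] J [-35.  36. -36.  93.  58. 112. -59.] F [ 2.6 -0.2  0.9] w 0.0851
shift [0.17, -0.055, -0.074] turn [-0.083, -0.144, -0.073] rows 4.6 1.5
t 2.43 pos [0.528 0.28  0.296] J [-35.  36. -36.  93.  58. 112. -59.] F [ 2.6 -0.2  0.9] w 0.0851
shift [0.258, -0.059, -0.026] turn [-0.083, -0.144, -0.073] rows 6.4 1.5
```

Run:
```python
from g import *
c=np.array([.469,.3105,.045]);M=tool(-42,22,-1);t=M[:,2]
go(c-.10*t+[0,0,.12],M)
```

```text
t 2.43 pos [0.528 0.28  0.296] J [-35.  36. -36.  93.  58. 112. -59.] F [ 2.6 -0.2  0.9] w 0.0851
shift [0.145, -0.083, -0.077] turn [-0.367, -0.103, -0.208] rows 4.4 3.5
```

```bash
python3 -m jog '[[[0.145,-0.083,-0.077],[-0.367,-0.103,-0.208]],[[0.145,-0.083,-0.077],[-0.367,-0.103,-0.208]],[[0.145,-0.083,-0.077],[-0.367,-0.103,-0.208]],[[0.145,-0.083,-0.077],[-0.367,-0.103,-0.208]],[[0.145,-0.083,-0.077],[-0.367,-0.103,-0.208]]]' | head -2
python3 - <<'E'
from g import *
c=np.array([.469,.3105,.045]);M=tool(-42,22,-1);t=M[:,2]
go(c-.10*t,M)
E
```

```text
time: 2.85
eef_pos: [0.396, 0.3728, 0.2]
t 2.85 pos [0.396 0.373 0.2  ] J [-51.  42. -42. 107.  63. 110. -71.] F [ 0.8 -0.1 -0.2] w 0.085
shift [0.108, 0.003, 0.047] turn [0.006, -0.003, 0.006] rows 2.8 0.1
```

```bash
python3 -m jog '[[[0.036,0.001,0.016],[0,0,0]],[[0.072,0.002,0.031],[0,0,0]],[[0.108,0.003,0.047],[0,0,0]],[[0.108,0.003,0.047],[0,0,0]]]' | head -2
python3 - <<'E'
from g import *
c=np.array([.469,.3105,.045]);M=tool(-42,22,-1);t=M[:,2]
go(c+.025*t,M)
im,d,P=cloud("wrist");cv2.imwrite("pics/w1.png",im[:,:,::-1])
m=(P[...,2]>.069)&(P[...,2]<.081)&(np.hypot(P[...,0]-.469,P[...,1]-.3105)<.06);q=P[m]
from scipy.optimize import least_squares
s=least_squares(lambda p:np.hypot(q[:,0]-p[0],q[:,1]-p[1])-.0285,[.469,.3105],loss="soft_l1",f_scale=.002);print(s.x,len(q))
E
```

```text
time: 3.18
eef_pos: [0.405, 0.3688, 0.0788]
t 3.18 pos [0.405 0.369 0.079] J [-53.  53. -38. 106.  66. 106. -79.] F [-0.1 -0.9  0.6] w 0.0851
shift [-0.001, 0.0, 0.118] turn [-0.007, -0.001, 0.004] rows 2.8 0.1
[0.46706825 0.31270005] 1272
```

View pics/w1.png

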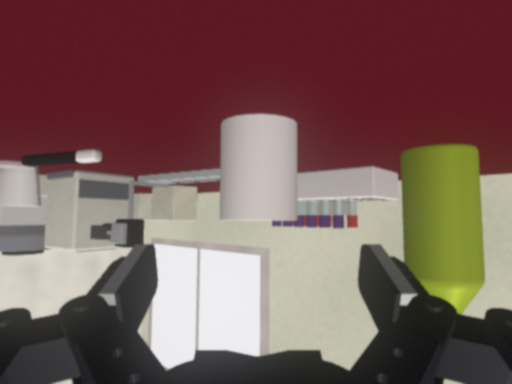

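The wrist picture (upside down) shows the cup at column 258, centred between the fingers at 158 and 360. The flask is well to the side. I'll check the camera's own height, since it hangs below the gripper.

Run:
```python
from g import *
p=env.camera_params("wrist");s=env.get_state();c=-np.array(p["R"]).T@p["t"]
C=Rot.from_euler("xyz",s["tool_rot"],degrees=True).as_matrix();print(c,C.T@(c-s["eef_pos"]))
```

```text
[0.27061446 0.49118305 0.07705137] [ 0.07311746 -0.00075524 -0.16571418]
```

Run:
```python
from g import *
c=np.array([.468,.3115,.055]);M=tool(-42,30,-1);t=M[:,2]
go(c-.10*t,M)
```

```text
t 3.23 pos [0.405 0.37  0.083] J [-53.  53. -38. 106.  66. 106. -79.] F [0.1 0.6 0.1] w 0.0855
shift [-0.021, -0.001, -0.009] turn [-0.006, 0.139, 0.001] rows 0.5 1.1
```

```bash
python3 -m jog '[[[-0.02,-0.001,-0.009],[0,0.139,0]],[[-0.02,-0.001,-0.009],[0,0.139,0]],[[-0.02,-0.001,-0.009],[0,0.139,0]]]' | head -2
python3 -m jog '[[[0,0,0.02],[0,0,0]],[[0,0,0.045],[0,0,0]],[[0,0,0.07],[0,0,0]],[[0,0,0.09],[0,0,0]],[[0,0,0.09],[0,0,0]]]'
python3 - <<'E'
from g import *
c=np.array([.468,.3115,.055]);M=tool(-42,30,-1);t=M[:,2]
go(c+.025*t,M)
E
```

```text
time: 3.48
eef_pos: [0.4051, 0.3718, 0.1115]
time: 3.9
eef_pos: [0.4645, 0.3152, 0.0627]
tool_rot: [179.7, 60.1, 137.3]
contact_force: [0.8, -0.7, 0.7]
width: 0.0855
finger_force: 0.0
t 3.9 pos [0.464 0.315 0.063] J [-42.  49. -39. 112.  71.  95. -76.] F [ 0.8 -0.7  0.7] w 0.0855
shift [0.004, -0.0, 0.033] turn [-0.006, 0.002, -0.006] rows 0.8 0.1
```

```bash
python3 -m jog '[[[0.004,0,0.015],[0,0,0]],[[0.004,0,0.033],[0,0,0]],[[0.004,0,0.033],[0,0,0]]]' | tail -5
python3 -m jog '[[[0,0,0],[0,0,0]],[[0,0,0],[0,0,0]],[[0,0,0],[0,0,0]],[[0,0,0],[0,0,0]],[[0,0,0],[0,0,0]]]' 0.3 30
python3 -m jog '[[[0,0,0],[0,0,0]],[[0,0,0],[0,0,0]],[[0,0,0],[0,0,0]],[[0,0,0],[0,0,0]],[[0,0,0],[0,0,0]]]' 0.3 30
```

```text
eef_pos: [0.4835, 0.2981, 0.0412]
tool_rot: [179.8, 60.0, 137.5]
contact_force: [-0.1, -0.3, 0.4]
width: 0.0853
finger_force: 0.0
time: 4.57
eef_pos: [0.4811, 0.3015, 0.0423]
tool_rot: [179.7, 59.9, 137.5]
contact_force: [-3.1, 0.2, 4.6]
width: 0.0568
finger_force: 31.7
time: 4.98
eef_pos: [0.4812, 0.3015, 0.0423]
tool_rot: [179.7, 59.9, 137.5]
contact_force: [-3.3, 0.1, 6.7]
width: 0.0568
finger_force: 31.9
```

```bash
python3 -m jog '[[[-0.009,0,-0.005],[0,0,0]],[[-0.022,0,-0.012],[0,0,0]],[[-0.038,0,-0.022],[0,0,0]],[[-0.052,0,-0.03],[0,0,0]],[[-0.061,0,-0.035],[0,0,0]]]' - 35
python3 -m jog '[[[-0.013,0,-0.007],[0,0,0]],[[-0.035,0,-0.02],[0,0,0]],[[-0.06,0,-0.035],[0,0,0]],[[-0.078,0,-0.045],[0,0,0]],[[-0.087,0,-0.05],[0,0,0]]]'
python3 - <<'E'
from g import *
im,d=env.camera("side");cv2.imwrite("pics/s2.png",im[:,:,::-1])
s=env.get_state();print(s["joint_pos"].round(0))
E
```

```text
time: 5.4
eef_pos: [0.4815, 0.3012, 0.1141]
tool_rot: [179.6, 59.8, 137.4]
contact_force: [0.5, 0.2, -1.6]
width: 0.0565
finger_force: 37.3
time: 5.82
eef_pos: [0.4817, 0.3008, 0.2153]
tool_rot: [179.4, 59.9, 137.2]
contact_force: [0.4, 0.7, -1.7]
width: 0.0565
finger_force: 37.5
[-37.  33. -43. 112.  66.  98. -61.]
```

View pics/s2.png

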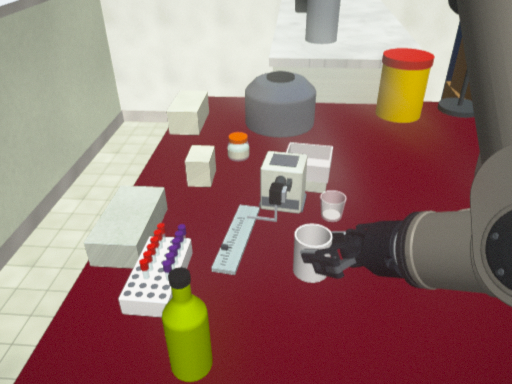

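The cup is held at (312,252), upright and lifted clear. Now I'll carry it to the tray.

```bash
cat >> g.py <<'E'
def goG(G,az,dn,roll=0):
    M=tool(az,dn,-1,roll); go(np.array(G)+.021*M[:,2],M)
E
python3 - <<'E'
from g import *
goG([.51,.16,.235],-58,27)
E
```

```text
t 5.87 pos [0.482 0.301 0.216] J [-37.  33. -43. 112.  66.  98. -61.] F [0.8 0.5 1.2] w 0.0565
shift [-0.076, -0.09, 0.11] turn [0.244, -0.055, 0.126] rows 3.9 2.2
```

```bash
python3 -m jog '[[[-0.01,-0.012,0.014],[0.03,-0.007,0.016]],[[-0.026,-0.031,0.038],[0.08,-0.018,0.042]],[[-0.044,-0.053,0.065],[0.14,-0.032,0.074]],[[-0.062,-0.073,0.09],[0.2,-0.045,0.102]],[[-0.076,-0.09,0.11],[0.244,-0.055,0.126]]]'
python3 - <<'E'
from g import *
goG([.515,.0,.235],-75,25)
E
```

```text
time: 6.28
eef_pos: [0.52, 0.1407, 0.2218]
tool_rot: [-179.3, 63.1, 122.3]
contact_force: [0.7, 0.9, -2.0]
width: 0.0571
finger_force: 37.4
t 6.28 pos [0.52  0.141 0.222] J [-27.  31. -37. 115.  63.  97. -63.] F [ 0.7  0.9 -2. ] w 0.0571
shift [-0.065, -0.084, 0.119] turn [0.26, -0.031, 0.132] rows 3.8 2.3
```

```bash
python3 -m jog '[[[-0.013,-0.017,0.024],[0.052,-0.006,0.026]],[[-0.026,-0.034,0.048],[0.104,-0.012,0.053]],[[-0.039,-0.05,0.071],[0.156,-0.018,0.079]],[[-0.052,-0.067,0.095],[0.208,-0.025,0.106]],[[-0.065,-0.084,0.119],[0.26,-0.031,0.132]]]' | head -3
python3 - <<'E'
from g import *
goG([.50,-.14,.235],-90,24)
E
```

```text
time: 6.7
eef_pos: [0.5198, -0.0176, 0.226]
tool_rot: [-179.9, 64.9, 105.2]
t 6.7 pos [ 0.52  -0.018  0.226] J [-16.  29. -31. 118.  61.  95. -64.] F [ 0.1  0.1 -1.2] w 0.0564
shift [-0.056, -0.056, 0.119] turn [0.24, -0.019, 0.11] rows 3.4 2.1
```

```bash
python3 -m jog '[[[-0.011,-0.011,0.024],[0.048,-0.004,0.022]],[[-0.022,-0.022,0.048],[0.096,-0.008,0.044]],[[-0.034,-0.034,0.072],[0.144,-0.011,0.066]],[[-0.045,-0.045,0.096],[0.192,-0.015,0.088]],[[-0.056,-0.056,0.119],[0.24,-0.019,0.11]]]' | head -3
python3 - <<'E'
from g import *
goG([.427,-.257,.235],-102,22)
E
```

```text
time: 7.12
eef_pos: [0.5002, -0.1592, 0.2261]
tool_rot: [-179.9, 66.0, 90.1]
t 7.12 pos [ 0.5   -0.159  0.226] J [ -6.  28. -24. 118.  61.  93. -63.] F [ 0.4 -0.2 -2.3] w 0.057
shift [-0.048, -0.077, 0.106] turn [0.193, -0.035, 0.082] rows 3.4 1.7
```

```bash
python3 -m jog '[[[-0.01,-0.015,0.021],[0.039,-0.007,0.016]],[[-0.019,-0.031,0.042],[0.078,-0.014,0.033]],[[-0.029,-0.046,0.064],[0.116,-0.021,0.049]],[[-0.04,-0.065,0.088],[0.16,-0.029,0.068]],[[-0.048,-0.077,0.106],[0.193,-0.035,0.082]]]' | head -3
python3 - <<'E'
from g import *
goG([.427,-.257,.185],-102,20)
goG([.427,-.257,.185],-102,20,-60)
E
```

```text
time: 7.53
eef_pos: [0.4219, -0.276, 0.2268]
tool_rot: [-179.8, 68.0, 78.1]
t 7.53 pos [ 0.422 -0.276  0.227] J [  2.  26. -19. 123.  61.  90. -65.] F [-0.5 -0.8 -0.9] w 0.0568
shift [0.045, 0.001, 0.018] turn [-0.002, -0.034, 0.001] rows 1.2 0.3
t 7.53 pos [ 0.422 -0.276  0.227] J [  2.  26. -19. 123.  61.  90. -65.] F [-0.5 -0.8 -0.9] w 0.0568
shift [0.045, 0.001, 0.018] turn [0.016, -0.032, -1.047] rows 1.2 8.4
```

```bash
python3 -m jog '[[[0.005,0,0.002],[0,-0.007,-0.1]],[[0.015,0,0.006],[0,-0.014,-0.2]],[[0.028,0,0.011],[0,-0.02,-0.3]],[[0.04,0.001,0.016],[0,-0.03,-0.41]],[[0.045,0.001,0.018],[0,-0.034,-0.52]]]' | head -3
python3 -m jog '[[[0,0,0],[0,0,-0.1]],[[0,0,0],[0,0,-0.2]],[[0,0,0],[0,0,-0.3]],[[0,0,0],[0,0,-0.4]],[[0,0,0],[0,0,-0.5]]]'
python3 - <<'E'
from g import *
goG([.43,-.257,.178],-102,15,-60)
goG([.43,-.257,.178],-102,12,-105)
E
```

```text
time: 7.95
eef_pos: [0.4245, -0.2742, 0.1769]
tool_rot: [-126.2, 54.4, 137.8]
time: 8.37
eef_pos: [0.4248, -0.2742, 0.1782]
tool_rot: [-113.3, 29.3, 156.8]
contact_force: [-0.4, -0.1, -1.8]
width: 0.0567
finger_force: 37.5
t 8.37 pos [ 0.425 -0.274  0.178] J [  5.  33. -23. 123.  64.  92. -14.] F [-0.4 -0.1 -1.8] w 0.0567
shift [0.001, 0.005, 0.004] turn [0.083, -0.037, -0.021] rows 0.2 0.7
t 8.37 pos [ 0.425 -0.274  0.178] J [  5.  33. -23. 123.  64.  92. -14.] F [-0.4 -0.1 -1.8] w 0.0567
shift [0.0, 0.004, 0.004] turn [0.147, -0.01, -0.806] rows 0.1 6.6
```

```bash
python3 -m jog '[[[0,0.001,0.001],[0.015,-0.001,-0.08]],[[0,0.002,0.002],[0.03,-0.002,-0.16]],[[0,0.003,0.003],[0.044,-0.003,-0.24]],[[0,0.004,0.004],[0.06,-0.004,-0.32]],[[0,0.004,0.004],[0.073,-0.005,-0.4]]]' | head -3
python3 -m jog '[[[0,0,0],[0.015,-0.001,-0.08]],[[0,0,0],[0.03,-0.002,-0.16]],[[0,0,0],[0.044,-0.003,-0.24]],[[0,0,0],[0.06,-0.004,-0.32]],[[0,0,0],[0.073,-0.005,-0.4]]]'
python3 -m jog '[[[0,0,0],[0,0,0]],[[0,0,0],[0,0,0]],[[0,0,0],[0,0,0]],[[0,0,0],[0,0,0]]]' | grep force
python3 - <<'E'
from g import *
im,d=env.camera("scene");cv2.imwrite("pics/sc2.png",cv2.resize(im[90:240,90:290,::-1],(800,600),interpolation=cv2.INTER_CUBIC))
goG([.43,-.257,.178],-102,8,-135)
E
```

```text
time: 8.78
eef_pos: [0.4264, -0.2772, 0.1735]
tool_rot: [-106.3, 7.8, 165.1]
time: 9.2
eef_pos: [0.4265, -0.2771, 0.1736]
tool_rot: [-102.4, -14.3, 171.1]
contact_force: [-0.3, 0.5, -2.9]
width: 0.0569
finger_force: 37.5
contact_force: [0.5, -0.1, -0.8]
finger_force: 37.6
t 9.58 pos [ 0.427 -0.277  0.175] J [  4.  40. -24. 122.  66. 100.  26.] F [-0.9  0.6 -1.2] w 0.0569
shift [0.001, -0.0, 0.001] turn [0.063, 0.036, -0.537] rows 0.0 4.3
```

View pics/sc2.png

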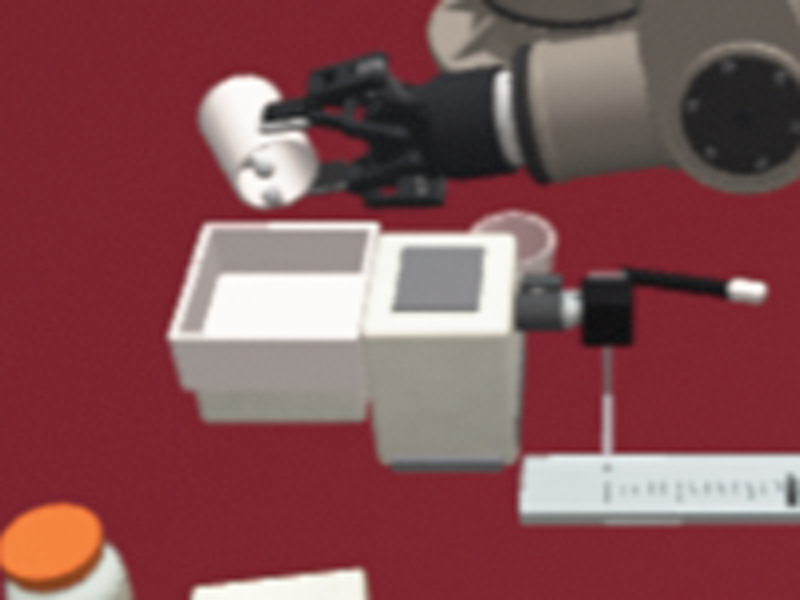

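The balls are still at the mouth (270,175). I'll compute the actual mouth position and the cup's tilt before going on.

```bash
cat >> g.py <<'E'
UT=np.array([-np.cos(np.pi/6),0,-.5])
O=np.array([.543,-.033,0]);Y=np.radians(-7.8);D=np.array([[np.cos(Y),-np.sin(Y),0],[np.sin(Y),np.cos(Y),0],[0,0,1]])
def cupinfo(M,p):
    u=M@UT; G=np.array(p)-.021*M[:,2]; m=G+.02*u
    dn=-np.array([0,0,1])+u*u[2]; e=m+.03*dn/np.linalg.norm(dn)
    print("tilt",np.degrees(np.arccos(u[2])).round(1),"u",u.round(2),"mouth in hopper",(D.T@(m-O)+[.05,.24,0]).round(3),"low edge",(D.T@(e-O)+[.05,.24,0]).round(3))
E
python3 - <<'E'
from g import *
s=env.get_state();C=Rot.from_euler("xyz",s["tool_rot"],degrees=True).as_matrix();p=s["eef_pos"]
cupinfo(C,p)
for r in (-.2,-.4,-.6,-.8): cupinfo(C@Rot.from_rotvec([0,0,r]).as_matrix(),p)
for b in (-.2,.2): cupinfo(C@Rot.from_rotvec([b,0,0]).as_matrix(),p)
f=cloud("scene")[2]
for v in range(120,145,4): print(f[v,150:172:4].round(3).tolist())
E
```

```text
tilt 95.9 u [ 0.93  0.35 -0.1 ] mouth in hopper [-0.013  0.013  0.177] low edge [-0.015  0.011  0.147]
tilt 105.2 u [ 0.88  0.39 -0.26] mouth in hopper [-0.014  0.013  0.174] low edge [-0.021  0.009  0.145]
tilt 114.0 u [ 0.8   0.44 -0.41] mouth in hopper [-0.016  0.014  0.171] low edge [-0.025  0.007  0.144]
tilt 122.0 u [ 0.69  0.49 -0.53] mouth in hopper [-0.018  0.015  0.169] low edge [-0.03   0.004  0.143]
tilt 129.0 u [ 0.56  0.54 -0.63] mouth in hopper [-0.021  0.015  0.167] low edge [-0.032  0.001  0.143]
tilt 90.6 u [ 0.95  0.31 -0.01] mouth in hopper [-0.011  0.011  0.183] low edge [-0.012  0.011  0.153]
tilt 101.5 u [ 0.91  0.36 -0.2 ] mouth in hopper [-0.014  0.013  0.171] low edge [-0.019  0.01   0.142]
[[0.432, -0.271, 0.208], [0.441, -0.259, 0.212], [0.448, -0.247, 0.216], [0.452, -0.236, 0.217], [0.459, -0.225, 0.221], [0.459, -0.215, 0.22]]
[[0.444, -0.271, 0.202], [0.449, -0.26, 0.205], [0.451, -0.249, 0.205], [0.451, -0.238, 0.204], [0.146, -0.259, 0.001], [0.147, -0.244, 0.001]]
[[0.458, -0.271, 0.199], [0.416, -0.267, 0.169], [0.403, -0.257, 0.16], [0.41, -0.245, 0.163], [0.436, -0.231, 0.18], [0.171, -0.244, -0.0]]
[[0.412, -0.28, 0.154], [0.432, -0.266, 0.167], [0.428, -0.256, 0.163], [0.42, -0.246, 0.156], [0.435, -0.233, 0.166], [0.428, -0.223, 0.16]]
[[0.44, -0.278, 0.16], [0.43, -0.269, 0.152], [0.431, -0.258, 0.152], [0.434, -0.246, 0.152], [0.441, -0.234, 0.156], [0.44, -0.223, 0.155]]
[[0.235, -0.313, -0.0], [0.449, -0.268, 0.151], [0.446, -0.258, 0.148], [0.241, -0.272, -0.0], [0.243, -0.258, -0.0], [0.244, -0.244, -0.001]]
[[0.259, -0.312, 0.0], [0.262, -0.298, 0.001], [0.264, -0.285, 0.001], [0.465, -0.246, 0.147], [0.266, -0.258, -0.0], [0.272, -0.244, 0.003]]
```

```bash
python3 -m jog '[[[0,0,0],[0,0,-0.04]],[[0,0,0],[0,0,-0.08]],[[0,0,0],[0,0,-0.12]],[[0,0,0],[0,0,-0.16]],[[0,0,0],[0,0,-0.2]]]' | grep -A0 contact
python3 -m jog '[[[0,0,0],[0,0,-0.03]],[[0,0,0],[0,0,-0.06]],[[0,0,0],[0,0,-0.09]],[[0,0,0],[0,0,-0.12]],[[0,0,0],[0,0,-0.15]]]' | grep -A0 contact
python3 -m jog '[[[0,0,0],[0,0,-0.06]],[[0,0,0],[0,0,-0.12]],[[0,0,0],[0,0,-0.18]],[[0,0,0],[0,0,-0.24]],[[0,0,0],[0,0,-0.3]]]' | grep -A0 contact
python3 -m jog '[[[0,0,0],[0,0,0]],[[0,0,0],[0,0,0]],[[0,0,0],[0,0,0]],[[0,0,0],[0,0,0]],[[0,0,0],[0,0,0]]]'
python3 - <<'E'
from g import *
im,d=env.camera("scene");cv2.imwrite("pics/sc3.png",cv2.resize(im[100:220,110:270,::-1],(800,600),interpolation=cv2.INTER_CUBIC))
s=env.get_state();C=Rot.from_euler("xyz",s["tool_rot"],degrees=True).as_matrix();cupinfo(C,s["eef_pos"]);print(s["joint_pos"].round(0))
E
```

```text
contact_force: [-0.4, -0.1, -1.3]
contact_force: [-0.3, 0.2, -0.6]
contact_force: [-0.0, 0.2, -1.2]
time: 11.3
eef_pos: [0.4272, -0.2766, 0.1748]
tool_rot: [-108.9, -49.9, -177.3]
contact_force: [1.2, -0.6, -0.4]
width: 0.0569
finger_force: 37.8
tilt 123.9 u [ 0.66  0.5  -0.56] mouth in hopper [-0.019  0.015  0.168] low edge [-0.03   0.003  0.143]
[  7.  41. -27. 122.  67. 102.  63.]
```

View pics/sc3.png

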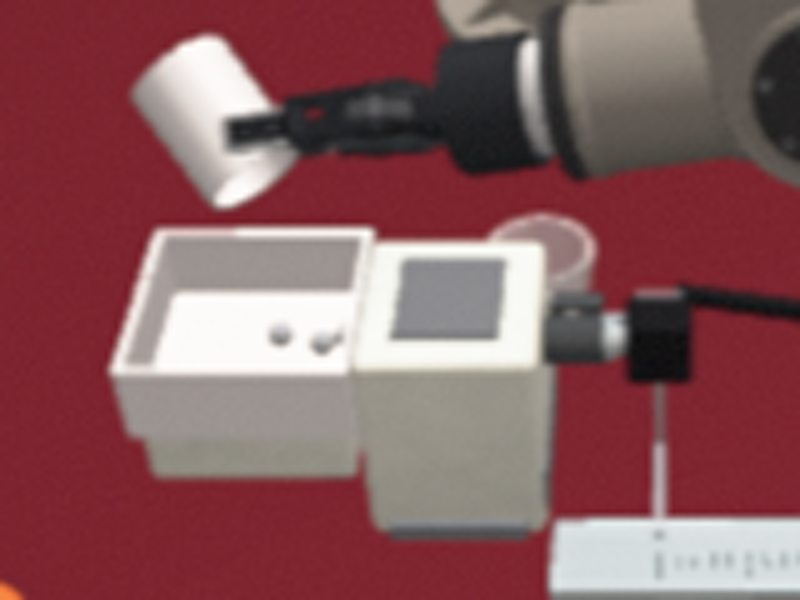

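Three balls are visible on the tray floor at about (280,335), (320,342) and (338,337). Others may be hidden by the front wall or still in the cup. I'll tip it further and wiggle, then roll back part way so the scene camera can see into the mouth.

```bash
python3 -m jog '[[[0,0,0],[0,0,-0.1]],[[0,0,0],[0,0,-0.2]],[[0,0,0],[0,0,-0.3]],[[0,0,0],[0,0,-0.36]],[[0,0,0],[0,0,-0.36]]]' | grep contact
python3 -m jog '[[[0,0,0],[0,0,0.08]],[[0,0,0],[0,0,0]],[[0,0,0],[0,0,0.08]],[[0,0,0],[0,0,0]],[[0,0,0],[0,0,0]]]' | grep contact
python3 -m jog '[[[0,0,0],[0,0,0.12]],[[0,0,0],[0,0,0.24]],[[0,0,0],[0,0,0.36]],[[0,0,0],[0,0,0.48]],[[0,0,0],[0,0,0.6]]]' | grep contact
python3 -m jog '[[[0,0,0],[0,0,0.12]],[[0,0,0],[0,0,0.24]],[[0,0,0],[0,0,0.36]],[[0,0,0],[0,0,0.48]],[[0,0,0],[0,0,0.6]]]'
python3 - <<'E'
from g import *
im,d=env.camera("scene");cv2.imwrite("pics/sc4.png",cv2.resize(im[100:220,110:270,::-1],(800,600),interpolation=cv2.INTER_CUBIC))
s=env.get_state();C=Rot.from_euler("xyz",s["tool_rot"],degrees=True).as_matrix();cupinfo(C,s["eef_pos"]);print(s["joint_pos"].round(0))
E
```

```text
contact_force: [-0.2, 0.7, -0.5]
contact_force: [-0.9, -0.1, 0.2]
contact_force: [1.4, -0.2, -0.9]
time: 13.02
eef_pos: [0.4272, -0.2766, 0.1748]
tool_rot: [-102.1, -2.8, 168.6]
contact_force: [0.3, -0.9, -1.3]
width: 0.0567
finger_force: 37.8
tilt 86.0 u [0.95 0.31 0.07] mouth in hopper [-0.012  0.012  0.181] low edge [-0.01   0.013  0.151]
[  4.  40. -23. 122.  66.  99.  14.]
```

View pics/sc4.png

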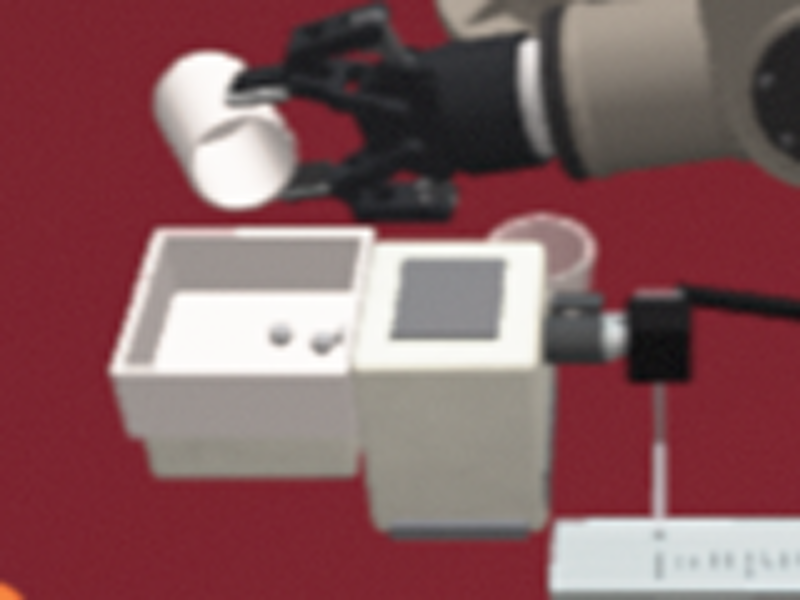

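The cup is empty (mouth at 245,165), and no balls show on the table. Next I'll roll it back upright and return it to its old place.

```bash
python3 -m jog '[[[0,0,0],[0,0,0.12]],[[0,0,0],[0,0,0.24]],[[0,0,0],[0,0,0.36]],[[0,0,0],[0,0,0.48]],[[0,0,0],[0,0,0.6]]]' | grep contact
python3 - <<'E'
from g import *
goG([.45,-.23,.245],-99,28)
goG([.50,-.14,.245],-90,28)
E
```

```text
contact_force: [-0.7, 0.6, -0.4]
t 13.48 pos [ 0.427 -0.277  0.175] J [  1.  40. -20. 122.  65.  98. -19.] F [-0.7  0.6 -0.4] w 0.0565
shift [-0.039, -0.038, -0.044] turn [-0.187, 0.228, 1.0] rows 1.7 8.3
t 13.48 pos [ 0.427 -0.277  0.175] J [  1.  40. -20. 122.  65.  98. -19.] F [-0.7  0.6 -0.4] w 0.0565
shift [-0.056, -0.003, -0.14] turn [-0.32, 0.15, 0.943] rows 3.6 8.1
```

```bash
python3 -m jog '[[[-0.008,-0.008,-0.009],[-0.022,0.027,0.12]],[[-0.02,-0.02,-0.022],[-0.044,0.055,0.24]],[[-0.032,-0.031,-0.036],[-0.067,0.082,0.36]],[[-0.039,-0.038,-0.044],[-0.09,0.11,0.48]],[[-0.039,-0.038,-0.044],[-0.112,0.137,0.6]]]' | head -3
python3 - <<'E'
from g import *
goG([.50,-.09,.245],-84,28)
E
```

```text
time: 13.9
eef_pos: [0.449, -0.2469, 0.2374]
tool_rot: [-134.9, 57.6, 127.7]
t 13.9 pos [ 0.449 -0.247  0.237] J [  1.  27. -21. 119.  59.  94. -40.] F [-0.5 -0.6 -0.5] w 0.0566
shift [0.043, 0.044, -0.135] turn [-0.305, 0.037, 0.284] rows 3.6 3.3
```

```bash
python3 -m jog '[[[0.007,0.007,-0.022],[-0.06,0.007,0.06]],[[0.017,0.018,-0.054],[-0.13,0.015,0.12]],[[0.028,0.029,-0.088],[-0.2,0.025,0.18]],[[0.038,0.039,-0.12],[-0.26,0.032,0.24]],[[0.043,0.044,-0.135],[-0.305,0.037,0.284]]]' | head -3
python3 - <<'E'
from g import *
goG([.51,.08,.235],-66,28)
E
```

```text
time: 14.32
eef_pos: [0.502, -0.1056, 0.2331]
tool_rot: [-179.6, 61.9, 96.7]
t 14.32 pos [ 0.502 -0.106  0.233] J [ -9.  25. -27. 119.  59.  91. -61.] F [-0.6 -0.2 -1.2] w 0.0563
shift [0.085, 0.034, -0.143] turn [-0.274, -0.003, -0.142] rows 4.1 2.5
```

```bash
python3 -m jog '[[[0.015,0.006,-0.025],[-0.05,0,-0.025]],[[0.036,0.014,-0.06],[-0.11,0,-0.06]],[[0.056,0.022,-0.095],[-0.18,0,-0.09]],[[0.075,0.03,-0.127],[-0.24,0,-0.125]],[[0.085,0.034,-0.143],[-0.274,-0.003,-0.142]]]' | head -3
python3 - <<'E'
from g import *
goG([.48,.23,.2],-50,30)
E
```

```text
time: 14.73
eef_pos: [0.5167, 0.0637, 0.2243]
tool_rot: [-179.3, 62.0, 114.8]
t 14.73 pos [0.517 0.064 0.224] J [-21.  28. -35. 118.  61.  94. -63.] F [-0.3  0.4 -0.9] w 0.0567
shift [0.101, 0.04, -0.115] turn [-0.244, 0.033, -0.129] rows 3.8 2.2
```

```bash
python3 -m jog '[[[0.02,0.008,-0.023],[-0.05,0.006,-0.026]],[[0.044,0.017,-0.05],[-0.11,0.014,-0.056]],[[0.068,0.027,-0.078],[-0.17,0.022,-0.088]],[[0.09,0.036,-0.103],[-0.22,0.03,-0.116]],[[0.101,0.04,-0.115],[-0.244,0.033,-0.129]]]' | head -3
python3 - <<'E'
from g import *
goG([.465,.29,.10],-42,30)
goG([.465,.29,.056],-42,30)
E
```

```text
time: 15.15
eef_pos: [0.4921, 0.215, 0.188]
tool_rot: [-179.8, 60.0, 130.1]
t 15.15 pos [0.492 0.215 0.188] J [-32.  33. -40. 116.  64.  95. -66.] F [-0.  -0.1 -0.5] w 0.0569
shift [0.114, 0.03, -0.0] turn [-0.123, -0.0, -0.069] rows 2.8 1.1
t 15.15 pos [0.492 0.215 0.188] J [-32.  33. -40. 116.  64.  95. -66.] F [-0.  -0.1 -0.5] w 0.0569
shift [0.152, 0.03, 0.022] turn [-0.123, -0.0, -0.069] rows 3.7 1.1
```

```bash
python3 -m jog '[[[0.025,0.007,0],[-0.03,0,-0.015]],[[0.06,0.016,0],[-0.07,0,-0.04]],[[0.095,0.025,0],[-0.1,0,-0.06]],[[0.114,0.03,0],[-0.123,0,-0.069]],[[0.114,0.03,0],[-0.123,0,-0.069]]]' | head -3
python3 - <<'E'
from g import *
M=Rot.from_euler("xyz",[179.7,59.9,137.5],degrees=True).as_matrix()
go([.4812,.29,.0428],M)
E
```

```text
time: 15.57
eef_pos: [0.4788, 0.2748, 0.0866]
tool_rot: [-179.5, 60.1, 138.2]
t 15.57 pos [0.479 0.275 0.087] J [-39.  44. -39. 116.  71.  93. -74.] F [-1.7 -0.3 -1.5] w 0.0565
shift [0.042, 0.013, 0.015] turn [-0.003, 0.003, 0.006] rows 1.1 0.1
```

```bash
python3 -m jog '[[[0.009,0,0.005],[-0.003,0.003,0.006]],[[0.02,0,0.0115],[-0.003,0.003,0.006]],[[0.029,0,0.017],[-0.003,0.003,0.006]],[[0.035,0,0.02],[-0.003,0.003,0.006]],[[0.035,0,0.02],[-0.003,0.003,0.006]]]'
python3 -m jog '[[[0.0015,0,0.001],[0,0,0]],[[0.003,0,0.0017],[0,0,0]],[[0.003,0,0.0017],[0,0,0]]]'
```

```text
time: 15.98
eef_pos: [0.4802, 0.2735, 0.0486]
tool_rot: [179.3, 60.0, 136.9]
contact_force: [-0.8, -0.3, -0.2]
width: 0.0562
finger_force: 37.9
time: 16.23
eef_pos: [0.4802, 0.2744, 0.0464]
tool_rot: [179.1, 59.9, 136.8]
contact_force: [-0.1, 0.5, -1.0]
width: 0.0564
finger_force: 37.9
```

```bash
python3 -m jog '[[[0.0015,0,0.001],[0,0,0]],[[0.003,0,0.0017],[0,0,0]],[[0.003,0,0.0017],[0,0,0]]]' | grep -v tool
python3 -m jog '[[[0.001,0,0.0005],[0,0,0]],[[0.001,0,0.0005],[0,0,0]]]' | grep -v tool
```

```text
time: 16.48
eef_pos: [0.4801, 0.2745, 0.0427]
contact_force: [-0.5, -0.3, -0.7]
width: 0.0567
finger_force: 37.9
time: 16.65
eef_pos: [0.4801, 0.2745, 0.0423]
contact_force: [-1.1, 0.1, 6.3]
width: 0.0566
finger_force: 38.3
```

```bash
python3 -m jog '[[[0,0,0],[0,0,0]],[[0,0,0],[0,0,0]],[[0,0,0],[0,0,0]],[[0,0,0],[0,0,0]],[[0,0,0],[0,0,0]]]' 1 30 | grep -v tool
python3 -m jog '[[[0,0,-0.01],[0,0,0]],[[0,0,-0.035],[0,0,0]],[[0,0,-0.065],[0,0,0]],[[0,0,-0.1],[0,0,0]],[[0,0,-0.13],[0,0,0]]]' | grep -v tool
python3 - <<'E'
from g import *
im,d,P=cloud("side")
m=(P[...,2]>.067)&(P[...,2]<.082)&(np.hypot(P[...,0]-.467,P[...,1]-.285)<.045);q=P[m]
print(len(q),q[:,2].max(),np.median(q,0),np.ptp(q[:,:2],axis=0))
M=tool(-70,50,-1)
go([.50,.30,.3],M)
E
```

```text
time: 17.07
eef_pos: [0.4801, 0.2745, 0.0417]
contact_force: [0.2, -0.5, 0.5]
width: 0.0854
finger_force: 0.0
time: 17.48
eef_pos: [0.3947, 0.3515, 0.1081]
contact_force: [-0.8, 0.6, -0.6]
width: 0.0853
finger_force: 0.0
279 0.07645425733000712 [0.46851071 0.28999352 0.07293817] [0.0576089  0.05936155]
t 17.53 pos [0.391 0.356 0.11 ] J [-48.  45. -43. 111.  63. 100. -77.] F [-4.8  4.3  3.7] w 0.0856
shift [-0.223, 0.033, 0.006] turn [0.38, 0.334, 0.308] rows 5.4 4.7
```

The cup stands upright at (0.4685, 0.290), with its rim flat at about 75 mm, and the fingers are clear. Now to the boom.

```bash
python3 -m jog '[[[-0.035,0.005,0.001],[0.06,0.05,0.05]],[[-0.075,0.011,0.002],[0.14,0.12,0.11]],[[-0.12,0.018,0.003],[0.22,0.19,0.18]],[[-0.16,0.024,0.005],[0.3,0.26,0.24]],[[-0.2,0.03,0.006],[0.38,0.334,0.308]]]' | head -3
python3 - <<'E'
from g import *
for n in ["scene","side"]:
    P=np.load(n+".npz")["P"]; q=(P-O)@D; m=(q[...,2]>.1)&(q[...,2]<.127)&(abs(q[...,0])<.03)&(abs(q[...,1])<.028)
    a=q[m]; print(n,len(a),np.percentile(a,[3,97],axis=0).round(4).tolist())
    t=a[a[:,2]>.118]; print(" top",len(t),t.min(0).round(4),t.max(0).round(4))
go([.56,.08,.3],tool(-97.8,90,-1))
E
```

```text
time: 17.95
eef_pos: [0.4934, 0.3008, 0.2785]
tool_rot: [180.0, 40.1, 109.7]
scene 184 [[-0.0144, -0.0253, 0.1011], [0.0153, 0.0165, 0.124]]
 top 98 [-0.0163 -0.0195  0.1182] [0.0152 0.0166 0.1259]
side 237 [[-0.0248, -0.0151, 0.1016], [0.0123, 0.02, 0.1227]]
 top 107 [-0.0178 -0.0205  0.1181] [0.0129 0.0206 0.1245]
t 17.95 pos [0.493 0.301 0.278] J [-26.  30. -44.  92.  45. 101. -58.] F [-0.2  2.3 -1. ] w 0.0854
shift [-0.19, -0.012, 0.132] turn [0.169, 0.687, 0.46] rows 5.6 6.8
```

```bash
python3 -m jog '[[[-0.19,-0.012,0.132],[0.169,0.687,0.46]],[[-0.19,-0.012,0.132],[0.169,0.687,0.46]],[[-0.19,-0.012,0.132],[0.169,0.687,0.46]],[[-0.19,-0.012,0.132],[0.169,0.687,0.46]],[[-0.19,-0.012,0.132],[0.169,0.687,0.46]]]' | head -3
python3 - <<'E'
from g import *
go(O+D@[-.001,0,.22],tool(-97.8,90,-1))
E
```

```text
time: 18.37
eef_pos: [0.5432, 0.1353, 0.2933]
tool_rot: [177.7, 15.5, 92.3]
t 18.37 pos [0.543 0.135 0.293] J [  6.  16. -44.  98.  26.  79. -42.] F [ 1.8  0.2 -0.3] w 0.0852
shift [-0.142, -0.012, 0.115] turn [0.063, 0.266, 0.18] rows 4.4 2.6
```

```bash
python3 -m jog '[[[-0.035,-0.003,0.029],[0.03,0.12,0.08]],[[-0.07,-0.006,0.058],[0.06,0.24,0.16]],[[-0.107,-0.009,0.087],[0.063,0.266,0.18]],[[-0.142,-0.012,0.115],[0.063,0.266,0.18]],[[-0.142,-0.012,0.115],[0.063,0.266,0.18]]]' | head -3
python3 - <<'E'
from g import *
im,d,P=cloud("wrist");cv2.imwrite("pics/w5.png",im[:,:,::-1]);np.savez("w5",im=im,P=P)
q=(P-O)@D; m=(q[...,2]>.116)&(q[...,2]<.128)&(abs(q[...,0])<.035)&(abs(q[...,1])<.03); a=q[m]
if len(a):print(len(a),np.percentile(a,[2,98],axis=0).round(4).tolist())
go(O+D@[-.001,0,.15],tool(-97.8,90,-1))
E
```

```text
time: 18.78
eef_pos: [0.5412, -0.0377, 0.2185]
tool_rot: [-179.9, 0.3, 81.9]
1833 [[-0.0217, -0.0202, 0.1162], [0.0129, 0.0149, 0.1229]]
t 18.83 pos [ 0.54  -0.041  0.217] J [ 30.  16. -39. 107.  11.  62. -21.] F [-0.4 -5.3 -2.1] w 0.0855
shift [0.009, 0.001, 0.067] turn [-0.005, 0.007, -0.007] rows 1.6 0.1
```

View pics/w5.png

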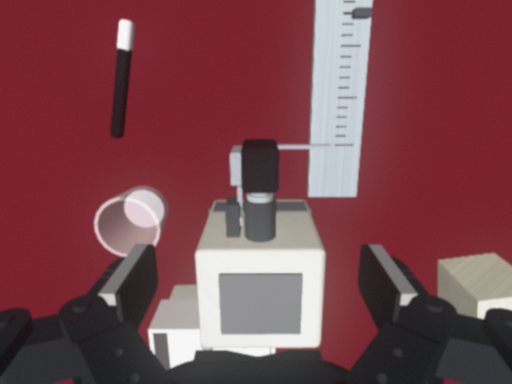

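The wrist view shows the head at (260,165), the button on its left at (236,165), the index strip at row 147 and the clip at (361,13). I'll measure head, index and clip in the dispenser frame while standing still.

Run:
```python
from g import *
im,d,P=cloud("wrist"); q=(P-O)@D
m=(q[...,2]>.117)&(q[...,2]<.128)&(abs(q[...,0])<.035)&(abs(q[...,1])<.03); a=q[m]
print("head",len(a),np.percentile(a,[2,98],axis=0).round(4).tolist())
g=im.max(2)
m=(q[...,0]>.03)&(q[...,0]<.05)&(q[...,2]>.014)&(q[...,2]<.028)&(abs(q[...,1])<.03); a=q[m];print("index",len(a),np.median(a,0).round(4),np.percentile(a[:,1],[3,97]).round(4))
m=(q[...,0]>.055)&(q[...,0]<.11)&(q[...,2]>.017)&(q[...,2]<.033)&(q[...,1]>.05); a=q[m]
if len(a): print("clip",len(a),np.percentile(a,[3,50,97],axis=0).round(4).tolist())
m=(q[...,0]>.06)&(q[...,0]<.11)&(q[...,1]>.06)&(q[...,1]<.2)&(g<75)&(q[...,2]<.04); a=q[m]; print("darkclip",len(a),a[:,1].min().round(4),np.median(a,0).round(4),a[:,1].max().round(4))
Pp=np.load("scene.npz");q=(Pp["P"]-O)@D;g=Pp["im"].max(2)
m=(q[...,0]>.06)&(q[...,0]<.115)&(q[...,1]>.06)&(q[...,1]<.2)&(g<100)&(q[...,2]<.04)&(q[...,2]>.008); a=q[m];print("scene dark",len(a),np.median(a,0).round(4),np.percentile(a[:,1],[5,95]).round(4))
m=(q[...,0]>.02)&(q[...,0]<.055)&(q[...,2]>.012)&(q[...,2]<.03)&(abs(q[...,1])<.03); a=q[m];print("scene index",len(a),np.median(a,0).round(4))
go(O+D@[-.003,-.002,.15],tool(-97.8,90,-1))
```

```text
head 2175 [[-0.0237, -0.0135, 0.1176], [0.0129, 0.0224, 0.1259]]
index 94 [0.04   0.0046 0.0256] [0.0024 0.0061]
clip 287 [[0.0638, 0.0768, 0.017], [0.094, 0.1314, 0.0279], [0.104, 0.1362, 0.0301]]
darkclip 2 0.1292 [0.0889 0.1299 0.0252] 0.1306
scene dark 7 [0.1046 0.1267 0.0212] [0.1263 0.1296]
scene index 9 [ 0.0395 -0.0007  0.0237]
t 18.88 pos [ 0.541 -0.037  0.218] J [ 30.  15. -39. 106.  11.  62. -21.] F [-0.4 -0.7  0.3] w 0.0853
shift [0.003, -0.001, 0.068] turn [-0.005, 0.006, -0.005] rows 1.6 0.1
```

```bash
python3 -m jog '[[[0.002,0,0.02],[-0.005,0.006,-0.005]],[[0.005,0,0.045],[-0.005,0.006,-0.005]],[[0.005,0,0.068],[-0.005,0.006,-0.005]],[[0.005,0,0.068],[-0.005,0.006,-0.005]]]' | head -3
python3 - <<'E'
from g import *
go(O+D@[-.002,0.0005,.077],tool(-97.8,90,-1))
E
```

```text
time: 19.22
eef_pos: [0.5407, -0.0263, 0.1484]
tool_rot: [-179.9, -0.1, 82.7]
t 19.22 pos [ 0.541 -0.026  0.148] J [ 28.  20. -38. 111.  15.  54. -25.] F [-0.8  0.6 -0.7] w 0.0855
shift [-0.006, 0.001, 0.071] turn [-0.002, -0.001, 0.008] rows 1.7 0.1
```

```bash
python3 -m jog '[[[-0.003,0.001,0.018],[0,0,0.006]],[[-0.003,0.001,0.038],[0,0,0.006]],[[-0.003,0.001,0.058],[0,0,0.006]],[[-0.003,0.001,0.071],[0,0,0.006]],[[-0.003,0.001,0.071],[0,0,0.006]]]' | head -4
python3 - <<'E'
from g import *
go(O+D@[-.002,0.0005,.077],tool(-97.8,90,-1))
E
```

```text
time: 19.63
eef_pos: [0.5429, -0.0299, 0.0794]
tool_rot: [179.9, -0.1, 82.3]
contact_force: [-0.9, -0.5, 0.7]
t 19.63 pos [ 0.543 -0.03   0.079] J [ 25.  25. -35. 114.  20.  47. -29.] F [-0.9 -0.5  0.7] w 0.0854
shift [-0.003, -0.001, 0.002] turn [0.001, -0.001, 0.002] rows 0.1 0.0
```

```bash
python3 -m jog '[[[-0.002,-0.001,0.002],[0,0,0]],[[-0.002,-0.001,0.002],[0,0,0]],[[-0.002,-0.001,0.002],[0,0,0]]]' | grep eef
python3 -m jog '[[[0,0,0],[0,0,0]],[[0,0,0],[0,0,0]],[[0,0,0],[0,0,0]],[[0,0,0],[0,0,0]],[[0,0,0],[0,0,0]]]' 0.1 35
python3 -m jog '[[[0,0,0],[0,0,0]],[[0,0,0],[0,0,0]],[[0,0,0],[0,0,0]],[[0,0,0],[0,0,0]],[[0,0,0],[0,0,0]]]' 0.1 35
```

```text
eef_pos: [0.5431, -0.0325, 0.0798]
time: 20.3
eef_pos: [0.5435, -0.0326, 0.0792]
tool_rot: [179.7, -0.1, 82.2]
contact_force: [-1.9, -1.1, 5.0]
width: 0.0295
finger_force: 35.1
time: 20.72
eef_pos: [0.5434, -0.0325, 0.0792]
tool_rot: [179.7, -0.1, 82.2]
contact_force: [2.4, -1.1, 5.6]
width: 0.0294
finger_force: 37.1
```

```bash
python3 -m jog '[[[0.008,0,0],[0,0,0]],[[0.02,0,0],[0,0,0]],[[0.034,0,0],[0,0,0]],[[0.048,0,0],[0,0,0]],[[0.06,0,0],[0,0,0]]]'
python3 -m jog '[[[0.014,0,0],[0,0,0]],[[0.028,0,0],[0,0,0]],[[0.042,0,0],[0,0,0]],[[0.054,0,0],[0,0,0]],[[0.062,0,0],[0,0,0]]]'
python3 -m jog '[[[0,0,0],[0,0,0]],[[0,0,0],[0,0,0]],[[0,0,0],[0,0,0]]]'
python3 - <<'E'
from g import *
s=env.get_state();print("drawn",D.T@(s["eef_pos"]-[.5434,-.0325,.0792]))
im,d,P=cloud("scene");q=(P-O)@D;g=im.max(2)
m=(q[...,0]>.02)&(q[...,0]<.055)&(q[...,2]>.012)&(q[...,2]<.03)&(q[...,1]>.09)&(q[...,1]<.16); a=q[m];print("index",len(a),np.median(a,0).round(4))
m=(q[...,0]>.09)&(q[...,0]<.115)&(q[...,1]>.09)&(q[...,1]<.16)&(g<110)&(q[...,2]<.04)&(q[...,2]>.008); a=q[m];print("clip",len(a),np.median(a,0).round(4))
A=cv2.resize(im[180:230,230:310,::-1],(800,500),interpolation=cv2.INTER_CUBIC)
cv2.imwrite("pics/sc6.png",A)
w,dw,Pw=cloud("wrist");np.savez("w6",im=w,P=Pw);cv2.imwrite("pics/w6.png",w[:,:,::-1])
E
```

```text
time: 21.13
eef_pos: [0.5515, 0.0269, 0.0792]
tool_rot: [179.7, -0.0, 82.2]
contact_force: [2.4, -5.7, 6.5]
width: 0.0295
finger_force: 37.3
time: 21.55
eef_pos: [0.5599, 0.0885, 0.0792]
tool_rot: [179.7, -0.0, 82.2]
contact_force: [3.1, -7.6, 7.9]
width: 0.0293
finger_force: 37.3
time: 21.8
eef_pos: [0.5597, 0.0876, 0.0792]
tool_rot: [179.7, -0.0, 82.2]
contact_force: [1.2, -5.4, 7.9]
width: 0.0294
finger_force: 37.0
drawn [-1.76100235e-04  1.21211521e-01 -1.71680219e-06]
index 13 [0.0399 0.1208 0.0226]
clip 9 [0.1038 0.1271 0.0248]
```

View pics/sc6.png

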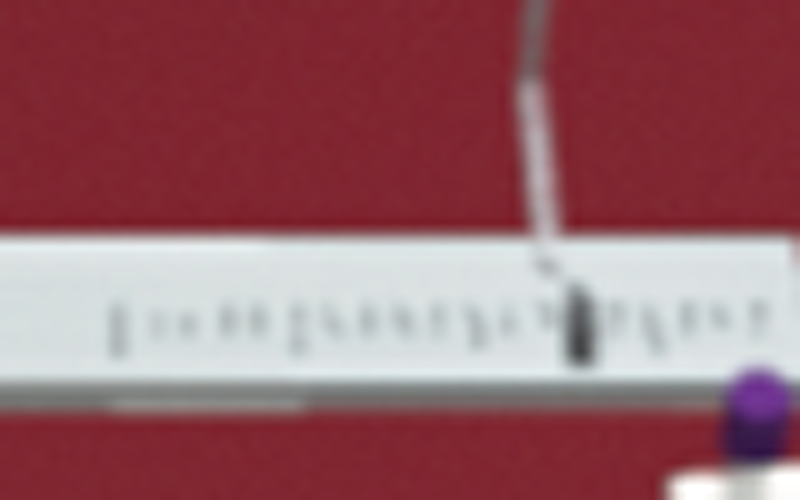

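The index tip is at (550,250), and extrapolated along the strip it meets the clip's row at about x 561. The clip's middle is at 579, so about 6 mm is missing, which agrees with the depth measurement.

```bash
python3 -m jog '[[[0.002,0,0],[0,0,0]],[[0.004,0,0],[0,0,0]],[[0.006,0,0],[0,0,0]],[[0.006,0,0],[0,0,0]],[[0.006,0,0],[0,0,0]]]'
python3 -m jog '[[[0,0,0],[0,0,0]],[[0,0,0],[0,0,0]],[[0,0,0],[0,0,0]],[[0,0,0],[0,0,0]]]' | grep -v tool
python3 - <<'E'
from g import *
s=env.get_state();print("drawn",D.T@(s["eef_pos"]-[.5434,-.0325,.0792]),s["joint_velocities"].round(2))
for n in ["scene","side"]:
    im,d,P=cloud(n);q=(P-O)@D;g=im.max(2)
    m=(q[...,0]>.02)&(q[...,0]<.055)&(q[...,2]>.012)&(q[...,2]<.03)&(q[...,1]>.09)&(q[...,1]<.16); a=q[m];print(n,"index",len(a),np.median(a,0).round(4))
    m=(q[...,0]>.085)&(q[...,0]<.115)&(q[...,1]>.09)&(q[...,1]<.16)&(g<110)&(q[...,2]<.04)&(q[...,2]>.008); a=q[m];print(" clip",len(a),np.median(a,0).round(4),np.ptp(a[:,1]).round(4))
    if n=="scene": cv2.imwrite("pics/sc7.png",cv2.resize(im[100:230,100:400,::-1],(800,347),interpolation=cv2.INTER_CUBIC))
    q=P[(np.hypot(P[...,0]-.4685,P[...,1]-.29)<.04)&(P[...,2]>.065)];print(" cup rim",len(q),np.median(q,0).round(3),q[:,2].max().round(3))
E
```

```text
time: 22.32
eef_pos: [0.5605, 0.0934, 0.0792]
tool_rot: [179.7, -0.0, 82.2]
contact_force: [2.9, -5.5, 7.6]
width: 0.0296
finger_force: 36.9
time: 22.65
eef_pos: [0.5605, 0.0933, 0.0792]
contact_force: [2.0, -5.8, 7.7]
width: 0.0293
finger_force: 36.9
drawn [-1.46042550e-04  1.26925354e-01  1.97221803e-05] [-0.02  0.03 -0.09  0.04  0.01 -0.02  0.02]
scene index 15 [0.0348 0.1258 0.0231]
 clip 10 [0.1043 0.128  0.025 ] 0.0036
 cup rim 127 [0.474 0.282 0.072] 0.08
side index 49 [0.0388 0.1273 0.0209]
 clip 33 [0.096  0.1303 0.0227] 0.0067
 cup rim 321 [0.468 0.289 0.072] 0.077
```

View pics/sc7.png

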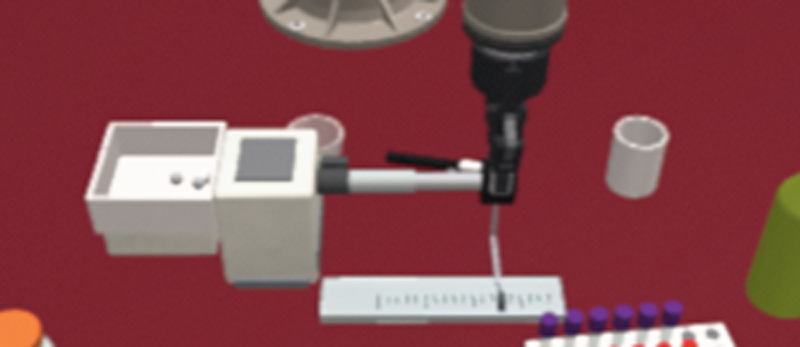

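The index tip (498,280) nearly meets the clip (501,298). The cup stands upright at (637,157), and balls lie in the tray. I'll make a last 1.5 mm correction, then sign off.

```bash
python3 -m jog '[[[0.0015,0,0],[0,0,0]],[[0.0015,0,0],[0,0,0]],[[0.0015,0,0],[0,0,0]],[[0.0015,0,0],[0,0,0]],[[0.0015,0,0],[0,0,0]]]'
python3 -m jog '[[[0,0,0],[0,0,0]],[[0,0,0],[0,0,0]],[[0,0,0],[0,0,0]]]' | grep -v tool
python3 -c "
from cell import env
print(env.sign_off())"
```

```text
time: 23.17
eef_pos: [0.5607, 0.0947, 0.0792]
tool_rot: [179.7, -0.0, 82.2]
contact_force: [1.8, -6.6, 7.4]
width: 0.0291
finger_force: 36.9
time: 23.42
eef_pos: [0.5607, 0.0947, 0.0792]
contact_force: [1.9, -6.4, 7.9]
width: 0.0298
finger_force: 36.9
the job is handed in; nothing more can be done
None
```

I handed the job in at 23.4 s (no verdict was returned): the cup was seen empty over the tray, with three balls visible in it and the rest presumably hidden by its front wall; the cup is upright and released, and the boom is held about 128 mm out, within about 2 mm of the clip by camera, with the head gripped to its pressed width.

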